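Hold the wash cabinet's lid open for loading

ROBOT

A 6-joint arm with a two-finger parallel gripper is mounted at the origin on a cart in front of the work surface, level with it; the furniture and walls round the work are solid. World frame = base frame: x ahead of the robot, y to its left, z up, the work surface at z = 0. Lengths are in m, angles in rad, forces in N, time in s.
With the tool pointing down it reaches from about 0.25 to 0.725 m from the base axis. Payload 4 kg.
Tool frame: the origin (TCP) lies at the very end of the fingers, on their centre line; the grasp point (between the pads) lies 19 mm behind it; z points along the fingers, y is the line along which they close (so a half turn about z gives the same grasp; the last joint's range is limited). The gripper opens to 85 mm and grips with 20 to 120 N. Pads are 22 mm wide; open, the fingers measure 114 mm over their backs; the gripper's body (76 mm by 85 mm) begins 54 mm behind the grasp point. The pads swing forward as they close: fully open they stand 13 mm farther back than shut.
Start: joints at [-1.171, 0.241, 0.005, 1.335, 0, 1.571], TCP at [0.195, -0.461, 0.231] pointing down, gripper open.
Joint ranges: [-2.72, 2.72], [-1.05, 1.87], [-1.09, 1.28], [-1.99, 2.15], [-1.42, 1.44], [-3.14, 3.14]. Speed limits (rad/s): [2.79, 2.79, 3.14, 3.14, 3.14, 3.14].

INTERFACE

Orientations are given as a 3x3 rotation matrix whose columns are the frame's x, y, z axes.
In Python, from rig import robot, viewer, hand_in gives the robot as it stands.
- The arm moves only by the tool arm_command, never from a script. Its argument "plan" is one flat list of numbers, 7 for each row, row after row: the turn, a rotation vector about the tool's x, y, z in rad, then the shift along the tool's x, y, z in m, then the opening, from -1 (shut) to 1 (fully open), so that 0 is half open. In form: [wx, wy, wz, tx, ty, tz, claw, wx, wy, wz, tx, ty, tz, claw, ...]. A call has 1 to 20 rows; each row shifts and turns the commanded pose from where the row before left it, along the tool's axes as they then stand; what a row does not reach is not made up. A row lasts 1/10 s, in which the tool goes at most 50 mm and 8.59 degrees, less where a joint would pass 70% of its speed; a pose out of reach is approached as far as the arm can. A call with a gripper value outside its range is refused whole. The fingers move at their own pace and stop on an object; "newtons" is the grip in N (left out, the last holds). Time passes only in rows, so rows that do not move let the fingers close. It gives the time, the measured TCP pose, the force, the opening and the grip force at its end, in the units of the state.
- robot.state(): the state, without advancing time (a new reading comes with each control period).
- viewer.capture(name): name is "scene" or "top"; returns (picture, depth): 384x512x3 uint8, red, green, blue; 384x512 float32, m along the optical axis (not along the pixel's ray), 0 where there is no reading.
- viewer.camera_model(name): a dict with "fov_y" (degrees; the focal length in pixels is half the picture's height over the tangent of half this angle, whatever the lens; pixels are square), "cx", "cy" (the principal point, pixels), "k1" (the pictures are not rectified: a ray, as slopes to the right and down, at radius r is drawn at 1 + k1 r^2 times it, then the intrinsics apply), "extrinsics" (4x4, takes a point from world to camera coordinates). Camera axes: x right, y down, z forward; pixel columns grow to the right and rows downward; lengths in m; the calibration is good to about 2 mm. A picture is of the moment at which its call begins. camera_model takes no time and is no camera call.
- hand_in(): hands the job in; it is judged then, once.
Trained networks look in the newest picture that a camera, given by its name, has taken for a name from the list of things; names that differ only in an ending like _2 or _b are one class to them, and where a whole thing is asked for, a point or a joint stands for the part that bears it (a point fixed in the world has none). Each returns a list of dicts, best first, with "conf" (0 to 1); they miss things now and then, are a little off and sometimes report something else, mostly with a low value. They report only what shows in the picture. A call takes as long as a camera call.
- viewer.silhouettes(label, camera): "region" (384x512 bool, what is visible of it) and "rect" ([centre column, centre row, width, height] in pixels, round what is visible of it).
The state is a dict: "clock": time; "q": joint angles; "qd": joint speeds; "joint_efforts": joint torques, N m; "ee_pos": TCP position; "tcp_rot": TCP orientation; "contact_force": force on the tool from outside, world axes, zero at the start; "moment": the same for the moment, N m; "width": finger opening in m; "finger_force": force on a finger pad.
Only numpy, scipy, OpenCV 4.12 (cv2) and the standard library are available. Lean on these libraries where they do the work, as an engineer would, in place of code of your own. Each camera call takes 0.05 s, during which the arm holds its last target. There are 200 camera calls.

TASK

Get the small steel wash cabinet ready for me to load: first push its front door fully shut so that it seats on its catch, leaving the top lid closed meanwhile. Then raise the top lid by its grip to 50 degrees (give or take 5) and keep holding it there: the program finishes with the robot still holding the lid up, the door still shut. Leave the spool piece, the sight glass and the jar standing where they are.

Things in the scene. Friction and masses are not known exactly. Their poses are not given: they have to be found in the camera images.
- wash_box: fixed open-top steel wash cabinet, 160 deep (x), 220 wide (y), 130 mm high; origin at the centre of its underside on the work surface; z up, its front (door) faces its own -x, its left is +y. Place and yaw vary. On its right side (-y), projecting 10 mm past the lid, is an upright wire arc of radius 75 mm round the lid's hinge line, with a black stud where the lid's side edge points at 50 degrees
- front_door (a joint): angle of the front door, rad: 0 = fully shut, seated on its catch; grows as it swings open towards the cabinet's -x; starts 0.2 to 0.45. It has slight friction and stays where left. Over the last 0.1 rad a sprung roller catch resists with about 5 N at the knob (let go there, the door springs back open), then snaps the door in over the last 0.04 rad and holds it
- door_knob (a point): centre of the flat front face of the door's round black knob (32 mm diameter; face 33 mm in front of the door's mid-plane), 177 mm from the hinge line, 88 mm above the work surface. Axes: -x is the door's outward normal, z up, +y along the door towards the hinge. Pushing here along +x shuts the door
- door_hinge (a point): point on the door's upright hinge line at knob height (88 mm); in the cabinet's frame at x -86, y +102 mm; axes as door_knob's. The door is a steel panel 200 wide, 98 high, 10 mm thick, top edge 120 mm above the work surface, hinged at the cabinet's left front corner
- top_lid (a joint): angle of the top lid, rad: 0 = shut (as it starts), grows as it opens up and back; 50 degrees = 0.873; stop at 1.35. Let go at any angle it falls shut, helped by a light spring. A steel plate 170 x 222 x 6 mm, about 0.3 kg, hinged at its back edge; about 2 N at the grip carries it
- lid_grip (a point): centre of the lid's grip: a round black disc, 22 mm diameter, 18 mm thick, axis along the cabinet's y, centred 42 mm ahead of the middle of the lid's front edge; 212 mm from the hinge line, 135 mm above the work surface when shut. Pinched from above on its flat sides (fingers closing along y) it can turn between the fingers. Axes: x along the lid towards the hinge, z out of its top
- lid_hinge (a point): middle of the lid's level hinge line, which runs along the cabinet's y; in the cabinet's frame at x +83, y 0, z 135 mm; turns with the lid like lid_grip
- spool_piece: bystander: upright flanged steel tube, 51 mm diameter, 90 mm high; origin at the centre of its underside
- sight_glass: bystander: glass cylinder between two steel rings, 64 mm diameter, 80 mm high; origin at the centre of its underside
- jar_gold: bystander: glass jar with a gold screw lid, 62 mm diameter, 66 mm high; origin at the centre of its underside

How it is judged:
On the way, in this order (a step that is already met when the one before it is completed fails the run):
1. the front door is pushed home on its catch, with the lid still shut (value of joint front_door below 0.025 rad and value of joint top_lid below 0.1 rad), for 0.3 s.
2. the lid is raised and held by the robot at 50 degrees (value of joint top_lid between 0.77 and 0.975 rad and (contact force between top_lid and the fingers above 0.5 N or contact force between top_lid and the arm above 0.5 N)), for 0.3 s.
At the end, for the whole second after the job is handed in: through the last second the front door is seated on its catch (within 0.025 rad of shut) and the lid stands still at 50 degrees (within about 5.8 degrees), carried by the robot alone; the spool piece, sight glass and jar stand within 30 mm of where they were (all of step 2 and value of joint front_door below 0.025 rad and velocity of joint top_lid between -0.1 and 0.1 rad/s and contact force between top_lid and spool_piece below 0.1 N and contact force between top_lid and sight_glass below 0.1 N and contact force between top_lid and jar_gold below 0.1 N and distance of each of spool_piece, sight_glass, jar_gold from where it was at the start of the episode below 0.03 m and angle between each of spool_piece, sight_glass, jar_gold's own z axis and vertical below 0.5 rad); the arm keeps its last pose, push and grip.
It fails at once if the lid was raised while the door was not shut (value of joint top_lid above 0.2 rad and value of joint front_door above 0.1 rad).
It fails at once if a bystander was moved or knocked over (distance of any of spool_piece, sight_glass, jar_gold from where it was at the start of the episode above 0.03 m or angle between any of spool_piece, sight_glass, jar_gold's own z axis and vertical above 0.5 rad).
It also fails if it takes over 45 s, if anything falls off the work surface, if the arm or the gripper's body presses on something with over 40 N, if the wrist force passes 120 N, or if a joint passes its speed limit or range.

## Working session

There is one attempt and no reset: what is moved stays moved. The work goes in short steps, Python scripts to look and compute and a tool call to move; the robot and the scene stay as the last step left them, time stands still between calls to the robot, and variables do not carry over. Pictures are saved under pics/ and viewed, at most 10 in all, crops included, and the job is handed in when it is done.

Besides the shell and the picture viewer there is one more tool, called after ">>>" as name(argument=value, ...), one argument or row to a line, values as JSON. arm_command: Moves the arm, as the interface text tells. Its arguments: {"type":"object","properties":{"plan":{"type":"array"},"newtons":{"type":"number"}},"required":["plan"]}

```bash
mkdir -p pics
cat > h.py <<'E'
import numpy as np, cv2
from rig import robot, viewer, hand_in
def cloud(name,d):
    m=viewer.camera_model(name);h,w=d.shape
    f=h/2/np.tan(np.radians(m["fov_y"])/2)
    K=np.array([[f,0,m["cx"]],[0,f,m["cy"]],[0,0,1]])
    u,v=np.meshgrid(np.arange(w),np.arange(h))
    p=cv2.undistortPoints(np.stack([u,v],-1).reshape(-1,1,2).astype(np.float64),K,np.array([m["k1"],0,0,0,0.]))[:,0]
    # NB cv2: distorted = x*(1+k1 r^2): same model
    z=d.reshape(-1)
    P=np.c_[p*z[:,None],z]
    E=np.array(m["extrinsics"]);W=(P-E[:3,3])@E[:3,:3]
    W[z<=0]=np.nan
    return W.reshape(h,w,3)
E
python3 - <<'E'
from h import *
out=[]
for c in ["scene","top"]:
    im,d=viewer.capture(c);W=cloud(c,d)
    np.savez(f"pics/{c}.npz",im=im,W=W)
    out.append(im)
    for n in ["wash_box","front_door","door_knob","top_lid","lid_grip","spool_piece","sight_glass","jar_gold"]:
        for r in viewer.silhouettes(n,c)[:1]:
            q=W[r["region"]]; q=q[~np.isnan(q[:,0])]
            print(c,n,round(r["conf"],2),np.round(r["rect"]),len(q),np.round(np.median(q,0),3),np.round(np.percentile(q,[3,97],axis=0),3).tolist() if len(q) else "")
            np.save(f"pics/{c}_{n}.npy",r["region"])
    cv2.imwrite(f"pics/{c}0.png",im[:,:,::-1])
s=robot.state();print(s["ee_pos"],s["tcp_rot"],s["clock"])
E
```

```text
scene wash_box 0.63 [264. 191.  90.  70.] 4425 [ 0.63  -0.042  0.098] [[0.497, -0.089, 0.011], [0.735, 0.139, 0.139]]
scene front_door 0.54 [229. 196.  25.  52.] 382 [ 0.509 -0.02   0.078] [[0.474, -0.049, -0.003], [0.576, 0.174, 0.119]]
scene door_knob 0.86 [229. 196.  23.  52.] 356 [ 0.51  -0.023  0.081] [[0.475, -0.049, 0.028], [0.574, 0.111, 0.12]]
scene top_lid 0.78 [266. 175.  84.  39.] 1620 [0.647 0.016 0.136] [[0.546, -0.085, 0.129], [0.737, 0.131, 0.14]]
scene lid_grip 0.8 [266. 175.  76.  33.] 1600 [0.647 0.013 0.136] [[0.548, -0.085, 0.13], [0.737, 0.128, 0.14]]
scene spool_piece 0.69 [220. 176.  14.  30.] 363 [0.577 0.246 0.05 ] [[0.56, 0.234, -0.001], [0.606, 0.313, 0.089]]
scene sight_glass 0.65 [287. 291.  28.  41.] 946 [ 0.478 -0.457  0.053] [[0.456, -0.474, 0.002], [0.51, -0.42, 0.079]]
scene jar_gold 0.83 [192. 186.  15.  26.] 396 [0.458 0.215 0.041] [[0.434, 0.202, 0.0], [0.49, 0.26, 0.066]]
top wash_box 0.77 [214. 178.  93. 109.] 5913 [0.65  0.027 0.138] [[0.516, -0.077, 0.1], [0.737, 0.128, 0.143]]
top front_door 0.81 [209. 211.  66.  42.] 497 [0.521 0.006 0.116] [[0.477, -0.038, -0.0], [0.576, 0.121, 0.124]]
top door_knob 0.72 [212. 168.  89.  87.] 5614 [0.655 0.03  0.139] [[0.572, -0.077, 0.133], [0.738, 0.13, 0.143]]
top top_lid 0.83 [213. 168.  87.  86.] 5480 [0.655 0.029 0.139] [[0.574, -0.076, 0.134], [0.736, 0.13, 0.143]]
top lid_grip 0.73 [214. 170.  89.  84.] 5549 [0.655 0.03  0.139] [[0.574, -0.077, 0.134], [0.738, 0.131, 0.143]]
top spool_piece 0.77 [133. 191.  31.  20.] 402 [0.581 0.262 0.05 ] [[0.558, 0.238, 0.001], [0.602, 0.282, 0.093]]
top sight_glass 0.87 [380. 223.  27.  23.] 549 [ 0.485 -0.441  0.077] [[0.459, -0.469, 0.004], [0.514, -0.413, 0.084]]
[ 0.1946114  -0.46056617  0.23130029] [[ 9.21149894e-01  3.89208007e-01 -1.13116357e-05]
 [ 3.89208007e-01 -9.21149894e-01  1.29362557e-05]
 [-5.38481767e-06 -1.63188098e-05 -1.00000000e+00]] 0.9
```

View pics/scene0.png

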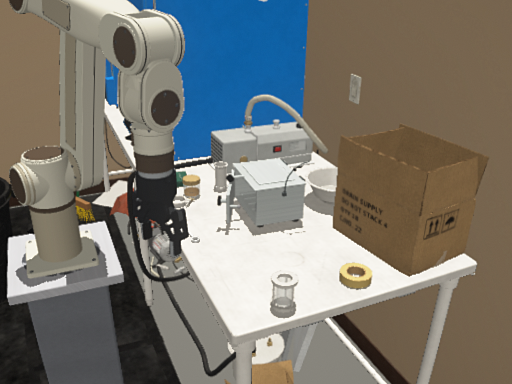

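View pics/top0.png

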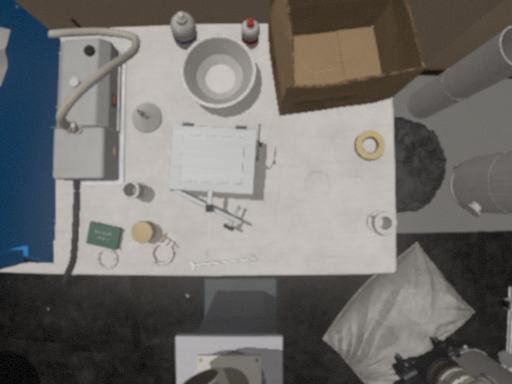

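The scene picture shows the cabinet at about (265,195), with the door ajar on its near side. The top picture shows the lid at (213,160), the grip at (210,208), the door running from (175,192) to (250,223), and the knob at (228,227). The jar and spool are to the left, and the sight glass is far right.

```bash
cat > m.py <<'E'
from h import *
def fit(W):
    X=W.reshape(-1,3); X=X[~np.isnan(X[:,0])]
    roi=X[(X[:,0]>.4)&(X[:,0]<.8)&(X[:,1]>-.15)&(X[:,1]<.2)]
    return roi
if __name__=="__main__":
    Z=np.load("pics/top.npz");W=Z["W"];roi=fit(W)
    reg=np.load("pics/top_top_lid.npy")
    L=W[reg];L=L[(L[:,2]>.128)&(L[:,2]<.15)]
    print("lid",cv2.minAreaRect((L[:,:2]*1000).astype(np.float32)))
    n=np.linalg.svd(L-L.mean(0))[2][2] if len(L)<9000 else 0;print(n,L[:,2].mean())
    D=W[np.load("pics/top_front_door.npy")];D=D[(D[:,2]>.105)&(D[:,2]<.13)]
    print("door",len(D),cv2.fitLine((D[:,:2]*1000).astype(np.float32),cv2.DIST_HUBER,0,.01,.01).ravel(),D[:,2].mean(),D.min(0),D.max(0))
    for nm,(u0,u1,v0,v1) in dict(grip=(204,218,198,214),knob=(218,240,218,234)).items():
        P=W[v0:v1,u0:u1];I=Z["im"][v0:v1,u0:u1].max(2)
        Q=P[(I<80)];print(nm,len(Q)); print(np.round(Q[Q[:,2]>.05],3).tolist()[:40])
    Z2=np.load("pics/scene.npz");
    im=cv2.resize(Z["im"][140:240,160:290],None,fx=5,fy=5,interpolation=cv2.INTER_CUBIC)
    cv2.imwrite("pics/crop1.png",im[:,:,::-1])
    # near box points over z
    J=np.load("pics/scene_jar_gold.npy");print("jar",np.median(Z2["W"][J],0))
E
python3 m.py
```

```text
lid ((632.3284301757812, 29.420021057128906), (220.94546508789062, 221.084228515625), 85.93802642822266)
[2.61061574e-03 1.52270664e-04 9.99996581e-01] 0.13867700882047096
door 266 [4.4284379e-01 8.9659876e-01 5.3648389e+02 4.1526085e+01] 0.11991181576189362 [ 0.47871651 -0.0461812   0.10518379] [0.58090352 0.12839478 0.12627255]
grip 1
[[0.528, 0.038, 0.143]]
knob 1
[[0.476, -0.019, 0.103]]
jar [0.45795758 0.21495975 0.04140641]
```

View pics/crop1.png

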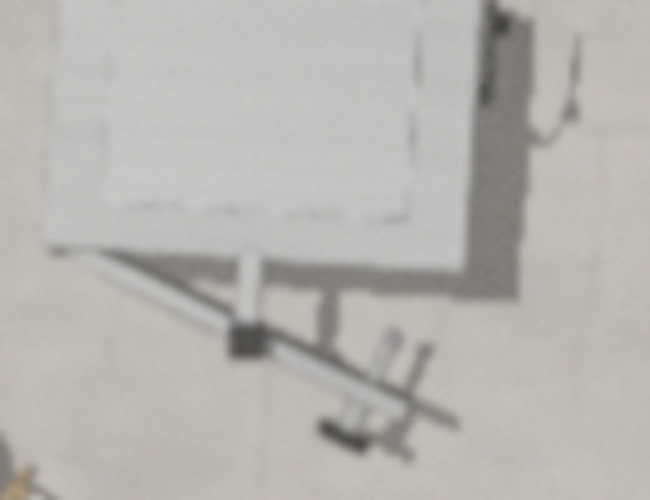

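```bash
cat >> h.py <<'E'
def at_z(name,u,v,z):
    W=cloud(name,np.ones((384,512),np.float32))
    p=cv2.remap(W.astype(np.float32),np.float32([[u]]),np.float32([[v]]),cv2.INTER_LINEAR)[0,0]
    E=np.array(viewer.camera_model(name)["extrinsics"]);o=-E[:3,:3].T@E[:3,3]
    return o+(p-o)*(z-o[2])/(p[2]-o[2])
E
python3 - <<'E'
from h import *
Z=np.load("pics/top.npz");W=Z["W"]
reg=np.load("pics/top_top_lid.npy").astype(np.uint8)
reg=cv2.morphologyEx(reg,cv2.MORPH_OPEN,np.ones((15,15)))>0
L=W[reg];L=L[(L[:,2]>.128)&(L[:,2]<.15)]
r=cv2.minAreaRect((L[:,:2]*1000).astype(np.float32));print(r)
print("grip",at_z("top",209.4,207.8,.146),"knob",at_z("top",228.6,227,.1))
a=np.array([.4428,.8966]);print("door angle from y",np.degrees(np.arctan2(a[0],a[1])))
yaw=np.radians(r[2]-90) if r[2]>45 else np.radians(r[2])
R=lambda t:np.array([[np.cos(t),-np.sin(t)],[np.sin(t),np.cos(t)]])
c=np.array(r[0])/1000+R(yaw)@[.002,0]
print("yaw",yaw,"c",c,"grip",c+R(yaw)@[-.129,0],"hinge lid",c+R(yaw)@[.083,0])
hd=c+R(yaw)@[-.086,.102]
ang=-np.arctan2(a[0],a[1])-yaw; print("hinge",hd,"ang",-ang)
# check distance of door line from hinge
n=np.array([a[1],-a[0]]);print("line off",n@(hd-np.array([.5365,.0415])))
for t in [abs(ang),.1,.03,0]:
    Rd=R(yaw-t); print(t,"knob",hd+Rd@[-.033,-.177],"normal in",Rd[:,0])
E
```

```text
((658.2352294921875, 27.23004913330078), (220.51547241210938, 168.63438415527344), 86.43684387207031)
grip [0.531001   0.03372614 0.146     ] knob [ 0.47832589 -0.01212143  0.1       ]
door angle from y 26.28318691484047
yaw -0.06218880619498533 c [0.66023136 0.02710575] grip [0.53148073 0.03512294] hinge lid [0.74307092 0.02194741]
hinge [0.58073678 0.13425337] ang 0.39653934338607133
line off -0.0014084933068667007
0.39653934338607133 knob [ 0.4727714  -0.00983507] normal in [ 0.89661641 -0.4428081 ]
0.1 knob [ 0.51958814 -0.03509493] normal in [ 0.9868762  -0.16147867]
0.03 knob [ 0.5315826 -0.0389571] normal in [ 0.99575362 -0.09205828]
0 knob [ 0.53680025 -0.04035357] normal in [ 0.9980669  -0.06214873]
```

>>> arm_command(
  plan=[0, 0, 0.1156, 0, 0, 0, -1, 0, 0, 0.1156, 0, 0, 0, -1, 0, 0, 0.1156, 0, 0, 0, -1, 0, 0, 0.1156, 0, 0, 0, -1, 0, 0, 0, 0.017, -0.04, 0, -1, 0, 0, 0, 0.017, -0.04, 0, -1, 0, 0, 0, 0.017, -0.04, 0, -1, 0, 0, 0, 0.017, -0.04, 0, -1, 0, 0, 0, 0.017, -0.04, 0, -1, 0, 0, 0, 0.017, -0.04, 0, -1, 0, 0, 0, 0.017, -0.04, 0, -1, 0, 0, 0, 0.017, -0.04, 0, -1, 0, 0, 0, 0.017, -0.04, 0, -1, 0, 0, 0, 0.017, -0.04, 0, -1, 0, 0, 0, 0.017, -0.04, 0, -1, 0, 0, 0, 0.017, -0.04, 0, -1, 0, 0, 0, 0, 0, 0, -1],
)

```text
clock: 2.6
ee_pos: [0.4294, -0.0107, 0.2313]
tcp_rot: [[0.999, -0.035, 0.002], [-0.035, -0.999, 0.016], [0.001, -0.016, -1.0]]
contact_force: [0.7, 0.4, -0.2]
width: -0.0
finger_force: 0.0
```

>>> arm_command(
  plan=[0, 0, 0, 0, 0, 0.03, -1, 0, 0, 0, 0, 0, 0.03, -1, 0, 0, 0, 0, 0, 0.03, -1, 0, 0, 0, 0, 0, 0.03, -1, 0, 0, 0, 0, 0, 0.028, -1, 0, 0, 0, 0, 0, 0, -1, 0, 0, 0, 0, 0, 0, -1],
)

```text
clock: 3.3
ee_pos: [0.427, -0.0125, 0.0836]
tcp_rot: [[0.999, -0.039, -0.001], [-0.039, -0.999, 0.016], [-0.001, -0.016, -1.0]]
contact_force: [0.1, 0.3, 0.1]
width: -0.0
finger_force: 0.0
```

>>> arm_command(
  plan=[-0.016, 0, 0.023, 0.005, 0.0018, 0, -1, 0, 0, 0, 0.0075, 0.0018, 0, -1, 0, 0, 0, 0.0075, 0.0018, 0, -1, 0, 0, 0, 0.0075, 0.0018, 0, -1, 0, 0, 0, 0.0075, 0.0018, 0, -1, 0, 0, 0, 0.0075, 0.0018, 0, -1, 0, 0, 0, 0.0075, 0.0018, 0, -1, 0, 0, 0, 0.0075, 0.0018, 0, -1, 0, 0, 0, 0.0075, 0.0018, 0, -1, 0, 0, 0, 0.0075, 0.0018, 0, -1, 0, 0, 0, 0.0075, 0.0018, 0, -1, 0, 0, 0, 0.0075, 0.0018, 0, -1],
)

```text
clock: 4.5
ee_pos: [0.5112, -0.0537, 0.0835]
tcp_rot: [[0.998, -0.058, -0.005], [-0.058, -0.998, -0.011], [-0.005, 0.012, -1.0]]
contact_force: [-8.8, -22.4, 7.8]
width: -0.0001
finger_force: 15.1
```

Run:
```python
from h import *
print({k:np.round(v,3) for k,v in robot.state().items() if k in("q","ee_pos","contact_force","moment")})
a,_=viewer.capture("scene");b,_=viewer.capture("top")
A=cv2.resize(a[130:250,170:320],None,fx=4,fy=4);B=cv2.resize(b[140:260,150:300],None,fx=4,fy=4)
cv2.imwrite("pics/p3.png",np.vstack([A,B])[:,:,::-1]); 
cv2.imwrite("pics/p3.png",cv2.resize(np.hstack([A,B]),(800,320))[:,:,::-1])
```

```text
{'q': array([-0.098,  0.385, -0.201,  0.99 , -0.012,  3.102]), 'ee_pos': array([ 0.511, -0.054,  0.083]), 'contact_force': array([ -8.789, -22.36 ,   7.804]), 'moment': array([-4.707,  1.567, -0.1  ])}
```

View pics/p3.png

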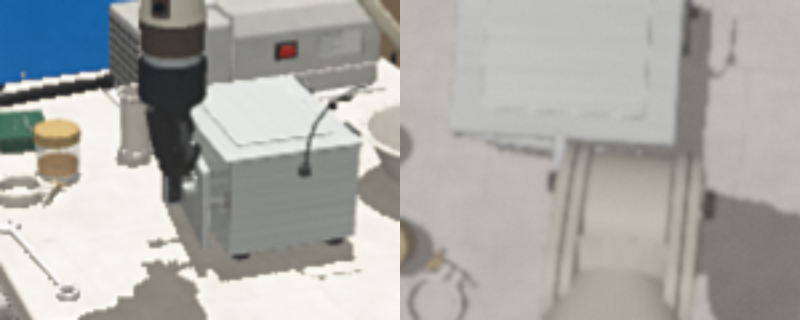

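The finger is up against the door at about (205,190) in the left half. Joint 6 is at its limit, which clipped the motion. I'll back off and turn the hand half a turn.

>>> arm_command(
  plan=[0, 0, 0, -0.02, 0, 0, -1, 0, 0, 0, -0.02, 0, 0, -1, 0, 0, 0, -0.02, 0, 0, -1, 0, 0, 0, -0.02, 0, 0, -1, 0, 0, -0.145, -0.01, 0, 0, -1, 0, 0, -0.145, 0, 0, 0, -1, 0, 0, -0.145, 0, 0, 0, -1, 0, 0, -0.145, 0, 0, 0, -1, 0, 0, -0.145, 0, 0, 0, -1, 0, 0, -0.145, 0, 0, 0, -1, 0, 0, -0.145, 0, 0, 0, -1, 0, 0, -0.145, 0, 0, 0, -1, 0, 0, -0.145, 0, 0, 0, -1, 0, 0, -0.145, 0, 0, 0, -1, 0, 0, -0.145, 0, 0, 0, -1, 0, 0, -0.145, 0, 0, 0, -1, 0, 0, -0.145, 0, 0, 0, -1, 0, 0, -0.145, 0, 0, 0, -1, 0, 0, -0.145, 0, 0, 0, -1, 0, 0, -0.145, 0, 0, 0, -1],
)

```text
clock: 6.6
ee_pos: [0.4241, -0.0406, 0.0832]
tcp_rot: [[-0.646, 0.763, 0.0], [0.763, 0.646, 0.006], [0.005, 0.004, -1.0]]
contact_force: [0.5, 1.2, -0.1]
width: 0.0001
finger_force: 0.0
```

>>> arm_command(
  plan=[0, 0, -0.145, 0, 0, 0, -1, 0, 0, -0.145, 0, 0, 0, -1, 0, 0, -0.145, 0, 0, 0, -1, 0, 0, -0.145, 0, 0, 0, -1, 0, 0, -0.145, 0, 0, 0, -1, 0, 0, -0.145, 0, 0, 0, -1, 0, 0, -0.145, 0, 0, 0, -1, 0, 0, -0.145, 0, 0, 0, -1, 0, 0, -0.145, 0, 0, 0, -1, 0, 0, -0.1, 0, 0, 0, -1, 0, 0, 0, 0, 0, 0, -1, 0, 0, 0, 0, 0, 0, -1],
)

```text
clock: 7.8
ee_pos: [0.4238, -0.0407, 0.0832]
tcp_rot: [[-0.863, -0.505, 0.0], [-0.505, 0.863, 0.006], [-0.003, 0.005, -1.0]]
contact_force: [0.2, 0.2, 0.3]
width: 0.0002
finger_force: 0.0
```

Run:
```python
from h import *
s=robot.state();print(np.round(s["q"],3),np.round(s["ee_pos"],4),np.round(s["tcp_rot"],3).tolist(),s["contact_force"])
b,d=viewer.capture("top");W=cloud("top",d)
P=W[170:245,160:270].reshape(-1,3)
P=P[(P[:,2]>.112)&(P[:,2]<.124)&(P[:,1]>-.09)&(P[:,1]<.12)&(P[:,0]>.47)&(P[:,0]<.59)]
l=cv2.fitLine((P[:,:2]*1000).astype(np.float32),cv2.DIST_HUBER,0,.01,.01).ravel();print(len(P),l,np.degrees(np.arctan2(l[0],l[1])))
cv2.imwrite("pics/p4.png",cv2.resize(b[140:260,150:300],None,fx=4,fy=4)[:,:,::-1])
```

```text
[-0.1    0.228 -0.43   0.913  0.006 -0.629] [ 0.4238 -0.0407  0.0832] [[-0.863, -0.505, 0.0], [-0.505, 0.863, 0.006], [-0.003, 0.005, -1.0]] [0.16886647 0.23784638 0.32778697]
239 [3.0568686e-01 9.5213211e-01 5.4946924e+02 3.2254543e+01] 17.79949
```

View pics/p4.png

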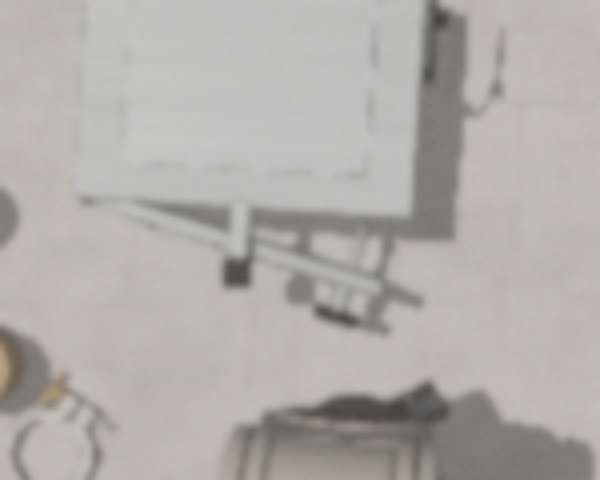

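>>> arm_command(
  plan=[0, 0, 0.1475, 0, 0, 0, -1, 0, 0, 0.1475, 0, 0, 0, -1, 0, 0, 0.1475, 0, 0, 0, -1, 0, 0, 0.1475, 0, 0, 0, -1, 0, 0, 0, -0.01, 0.006, 0, -1, 0, 0, 0, -0.01, 0.006, 0, -1, 0, 0, 0, -0.01, 0.006, 0, -1, 0, 0, 0, 0, 0, 0, -1, 0, 0, 0, 0, 0, 0, -1],
)

```text
clock: 8.75
ee_pos: [0.4547, -0.0242, 0.083]
tcp_rot: [[-0.998, 0.058, -0.001], [0.058, 0.998, 0.006], [0.001, 0.006, -1.0]]
contact_force: [0.9, -0.0, 0.2]
width: -0.0001
finger_force: 0.0
```

>>> arm_command(
  plan=[0, 0, 0, -0.0075, -0.0013, 0, -1, 0, 0, 0, -0.0075, -0.0013, 0, -1, 0, 0, 0, -0.0075, -0.0013, 0, -1, 0, 0, 0, -0.0075, -0.0013, 0, -1, 0, 0, 0, -0.0075, -0.0013, 0, -1, 0, 0, 0, -0.0075, -0.0013, 0, -1, 0, 0, 0, -0.0075, -0.0013, 0, -1, 0, 0, 0, -0.0075, -0.0013, 0, -1, 0, 0, 0, -0.0075, -0.0013, 0, -1, 0, 0, 0, 0, 0, 0, -1],
)

```text
clock: 9.75
ee_pos: [0.522, -0.0404, 0.083]
tcp_rot: [[-0.998, 0.059, 0.0], [0.059, 0.998, 0.006], [0.0, 0.006, -1.0]]
contact_force: [0.7, -0.1, 0.8]
width: -0.0001
finger_force: 0.0
```

>>> arm_command(
  plan=[0, 0, 0, -0.003, 0, 0, -1, 0, 0, 0, -0.003, 0, 0, -1, 0, 0, 0, 0, 0, 0, -1, 0, 0, 0, 0, 0, 0, -1],
)

```text
clock: 10.15
ee_pos: [0.5262, -0.0404, 0.083]
tcp_rot: [[-0.998, 0.059, -0.002], [0.059, 0.998, 0.006], [0.002, 0.006, -1.0]]
contact_force: [-3.8, 0.1, 1.6]
width: -0.0
finger_force: 2.1
```

>>> arm_command(
  plan=[0, 0, 0, -0.003, 0, 0, -1, 0, 0, 0, -0.002, 0, 0, -1, 0, 0, 0, 0, 0, 0, -1, 0, 0, 0, 0, 0, 0, -1, 0, 0, 0, 0, 0, 0, -1],
)

```text
clock: 10.65
ee_pos: [0.5263, -0.0405, 0.0825]
tcp_rot: [[-0.998, 0.059, -0.011], [0.059, 0.998, 0.007], [0.012, 0.006, -1.0]]
contact_force: [-14.4, 0.1, 10.5]
width: 0.0002
finger_force: 7.7
```

>>> arm_command(
  plan=[0, 0, 0, 0.005, 0, 0, -1, 0, 0, 0, 0.015, 0, 0, -1, 0, 0, 0, 0.02, 0, 0, -1, 0, 0, 0, 0.025, 0, 0, -1, 0, 0, 0, 0, 0, -0.03, 0, 0, 0, 0, 0, 0, -0.04, 0, 0, 0, 0, 0, 0, -0.04, 0, 0, 0, 0, 0, 0, -0.03, 0, 0, 0, 0, 0, 0, 0, 0, 0, 0, 0, 0, 0, 0, 0],
)

```text
clock: 11.65
ee_pos: [0.4687, -0.0379, 0.2241]
tcp_rot: [[-0.998, 0.059, 0.004], [0.059, 0.998, 0.006], [-0.004, 0.006, -1.0]]
contact_force: [-0.1, 0.3, -0.9]
width: 0.0426
finger_force: 0.0
```

Run:
```python
from h import *
s=robot.state();print(np.round(s["q"],3),np.round(s["ee_pos"],4),np.round(s["tcp_rot"],3).tolist(),s["contact_force"],s["width"])
a,_=viewer.capture("scene");b,d=viewer.capture("top")
A=cv2.resize(a[130:250,170:320],None,fx=4,fy=4);B=cv2.resize(b[140:260,150:300],None,fx=4,fy=4)
cv2.imwrite("pics/p5.png",cv2.resize(np.hstack([A,B]),(800,320))[:,:,::-1])
```

```text
[-0.085  0.182 -0.088  1.297  0.006 -0.026] [ 0.4687 -0.0379  0.2241] [[-0.998, 0.059, 0.004], [0.059, 0.998, 0.006], [-0.004, 0.006, -1.0]] [-0.083718    0.30800125 -0.8765166 ] 0.04260515404750821
```

View pics/p5.png

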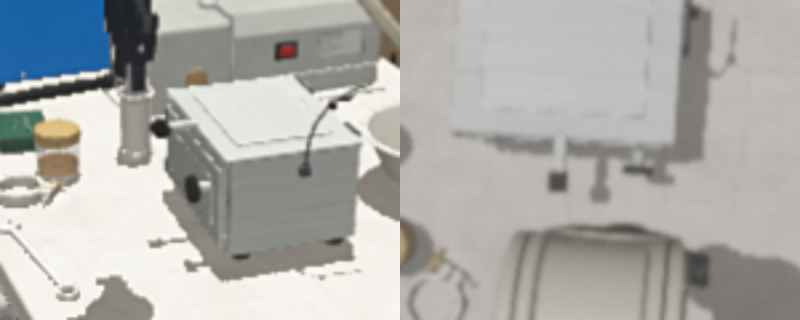

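The left half shows the door flush, with its knob at (193,188). The grip disc is at (557,180) in the right half. Next I move over the grip and go down.

>>> arm_command(
  plan=[0, 0, 0, -0.0146, 0.019, 0, 0, 0, 0, 0, -0.0146, 0.019, 0, 0, 0, 0, 0, -0.0146, 0.019, 0, 0, 0, 0, 0, -0.0146, 0.019, 0, 0, 0, 0, 0, 0, 0, 0, 0, 0, 0, 0, 0, 0, 0.027, 0, 0, 0, 0, 0, 0, 0.027, 0, 0, 0, 0, 0, 0, 0.027, 0, 0, 0, 0, 0, 0, 0.027, 0, 0, 0, 0, 0, 0, 0, 0, 0, 0, 0, 0, 0, 0, 0],
)

```text
clock: 12.85
ee_pos: [0.529, 0.0348, 0.1149]
tcp_rot: [[-0.998, 0.059, -0.003], [0.059, 0.998, 0.006], [0.003, 0.006, -1.0]]
contact_force: [0.2, 0.1, -0.1]
width: 0.0429
finger_force: 0.0
```

Run:
```python
from h import *
a,_=viewer.capture("scene")
cv2.imwrite("pics/p6.png",cv2.resize(a[140:230,180:300],(800,600),interpolation=cv2.INTER_CUBIC)[:,:,::-1])
```

```text
(no output)
```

View pics/p6.png

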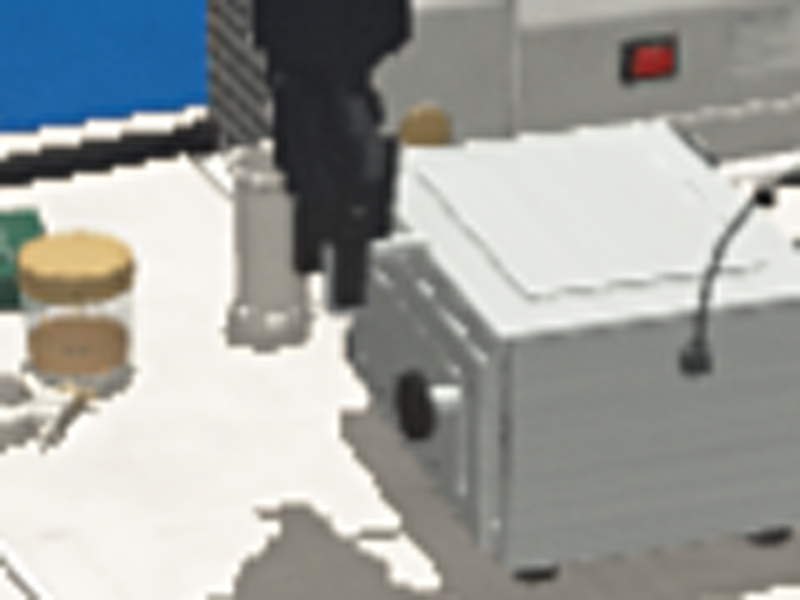

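The two finger tips, at about (310,260) and (345,290), straddle the grip. Closing now.

>>> arm_command(
  plan=[0, 0, 0, -0.002, 0, 0, -1, 0, 0, 0, 0, 0, 0, -1, 0, 0, 0, 0, 0, 0, -1, 0, 0, 0, 0, 0, 0, -1, 0, 0, 0, 0, 0, 0, -1, 0, 0, 0, 0, 0, 0, -1],
  newtons=30,
)

```text
clock: 13.5
ee_pos: [0.5338, 0.0377, 0.1174]
tcp_rot: [[-0.998, 0.058, 0.004], [0.058, 0.998, 0.011], [-0.004, 0.011, -1.0]]
contact_force: [0.5, 7.0, 0.7]
width: 0.0172
finger_force: 33.4
```

>>> arm_command(
  plan=[0, 0, 0, -0.0002, 0.001, -0.0093, -1, 0, 0, 0, -0.0006, 0.001, -0.0092, -1, 0, 0, 0, -0.001, 0.001, -0.0092, -1, 0, 0, 0, -0.0014, 0, -0.0091, -1, 0, 0, 0, -0.0018, 0, -0.0091, -1, 0, 0, 0, -0.0022, 0, -0.009, -1, 0, 0, 0, -0.0026, 0, -0.0088, -1, 0, 0, 0, -0.003, 0, -0.0088, -1, 0, 0, 0, -0.0034, 0, -0.0086, -1, 0, 0, 0, -0.0037, 0, -0.0085, -1],
)

```text
clock: 14.5
ee_pos: [0.553, 0.0364, 0.2059]
tcp_rot: [[-0.998, 0.06, 0.001], [0.06, 0.998, 0.006], [-0.001, 0.006, -1.0]]
contact_force: [5.1, 1.7, -5.2]
width: 0.0175
finger_force: 30.9
```

>>> arm_command(
  plan=[0, 0, 0, -0.0041, 0, -0.0083, -1, 0, 0, 0, -0.0044, 0, -0.0081, -1, 0, 0, 0, -0.0048, 0, -0.0079, -1, 0, 0, 0, -0.0051, 0, -0.0077, -1, 0, 0, 0, -0.0055, 0, -0.0075, -1, 0, 0, 0, -0.0058, 0, -0.0072, -1, 0, 0, 0, -0.0061, 0, -0.0069, -1, 0, 0, 0, -0.0064, 0, -0.0067, -1, 0, 0, 0, -0.0067, 0, -0.0064, -1, 0, 0, 0, -0.007, 0, -0.0061, -1, 0, 0, 0, 0, 0, 0, -1, 0, 0, 0, 0, 0, 0, -1, 0, 0, 0, 0, 0, 0, -1],
)

```text
clock: 15.8
ee_pos: [0.6071, 0.0326, 0.2779]
tcp_rot: [[-0.998, 0.059, -0.001], [0.059, 0.998, 0.006], [0.002, 0.006, -1.0]]
contact_force: [-1.7, 1.0, -2.5]
width: 0.0173
finger_force: 30.9
```

Run:
```python
from h import *
s=robot.state();p=s["ee_pos"];print(p,s["contact_force"],s["finger_force"],s["width"])
print("from z",np.degrees(np.arcsin((p[2]+.019-.135)/.212)), "from x",np.degrees(np.arccos(np.hypot(p[0]-.743,p[1]-.022)/.212)))
a,d=viewer.capture("scene")
W=cloud("scene",d)
r=viewer.silhouettes("top_lid","scene")[0];reg=cv2.erode(r["region"].astype(np.uint8),np.ones((3,3)))>0
P=W[reg];P=P[~np.isnan(P[:,0])];med=np.median(P,0);P=P[np.linalg.norm(P-med,axis=1)<.15]
for _ in range(4):
    c=P.mean(0);n=np.linalg.svd(P-c,full_matrices=False)[2][2];e=abs((P-c)@n);P=P[e<max(.006,1.5*np.median(e))]
print(r["conf"],len(P),n,"tilt",np.degrees(np.arccos(abs(n[2]))))
cv2.imwrite("pics/p7.png",cv2.resize(a[110:230,180:330],(750,600),interpolation=cv2.INTER_CUBIC)[:,:,::-1])
```

```text
[0.60706042 0.03263644 0.2779319 ] [-1.71965519  0.9988827  -2.503513  ] 30.874192714691162 0.017310221076234082
from z 49.80299092198106 from x 49.97032558249795
0.79 81 [ 0.7495871  -0.05039662  0.65998436] tilt 48.70131969957839
```

View pics/p7.png

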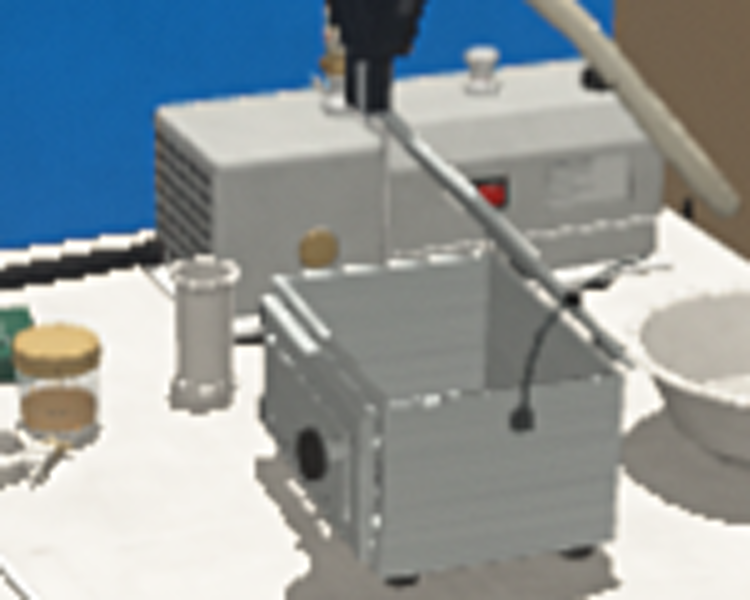

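The picture shows the lid held up by the grip at (370,105). Its side edge lines up with the wire arc's stud at (572,297), so it's at about 50°. The door is shut, with the knob at (312,452), and the bystanders are where they were. I'm handing it in.

```bash
python3 -c "
from rig import hand_in
print(hand_in())"
```

```text
the job is handed in; nothing more can be done
None
```

The job is handed in, with no verdict shown: the door is pushed shut on its catch, the gripper is holding the lid at about 50° (49–50° measured), and the spool piece, sight glass and jar were not touched.

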